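Clamp a carton in the taping jig with its cam lever

TASK

Hold the orange carton ready for taping: slide the rod of the plywood jig forward by its black grip so that the pusher plate drives the carton against the sprung fence and presses on it with about 10 N (never as much as 18 N, which crushes it), and let go of the grip. Then swing the red cam lever over centre until it snaps fully home and clamps the rod, never loading the lever with more than 25 N. Let go, with the carton still gripped square between plate and fence and the other things on the counter left where they are.

Things in the scene. Friction and masses are not known exactly. Their poses are not given: they have to be found in the camera images.
- jig: Plywood carton-holding jig, fixed to the counter, 415 mm long. Origin on the counter's surface under the rod's axis; x is the direction in which the rod is pushed, z up. Baseboard 12 mm thick: x -235 to -60, y -50 to 26, and x -60 to 180, y -86 to 86 (mm). An aluminium clamp block, x -100 to -50, y -50 to 22, up to z 57, guides the rod.
- board_end (a point): Middle of the baseboard's far edge, x 180, z 12 in the jig. Near it a plywood fence, 160 mm long along y, stands across the board, up to z 49, with a rubber-faced spring pad before it. The fence has been set so that the pad's face stands anywhere from x 100 to 124: not measured, to be felt. The pad yields 0.5 mm per newton (2 N/mm from zero), 11 mm at most.
- ram: The sliding rod, one rigid piece that moves only along jig x, 0 to 92 mm; drawn back to 0 to 10 at the start. Its origin and axes are the jig's when fully back. Square steel rod 14 mm, axis at z 36; pusher plate in front, 90 mm wide along y, z 16 to 52; upright grip at the rear. Unclamped it drags with a steady 4 N (plus 6 N per m/s) and stays where it is left against up to 4 N.
- ram_face (a point): Centre of the pusher plate's front face, the face that meets the carton; 35 mm behind ram's origin in x, at z 34.
- ram_grip (a point): Point to hold on the rear grip: a black upright round post 21 mm in diameter, from the rod up to z 98; this point is on its axis at z 78.
- lever (a joint): Angle of the red cam lever about its upright pin: 0 open (points along jig -y; starts there), grows towards jig -x, clockwise from above, to its stop at 1.45 closed (nearly along jig -x, beside the rod). It resists more and more, most near 0.6 (0.65 N m, 10 N at 65 mm), then less; centre is at about 1.15, past which it snaps home by itself; left short of that it swings back.
- lever_pin (a point): On the axis of the lever's pin, at mid height of the lever arm, 69 mm above the counter.
- lever_push (a point): On the lever arm's centre line, 65 mm from the pin, 69 mm above the counter: a good place to push. The arm is red, 12 mm thick (in the swing's direction), z 61 to 77, and reaches 91 mm from the pin, ending in a round knob of 17 mm diameter. Under it, outside the clamp block, is only the counter or the baseboard.
- carton: The loose orange carton, 85 (x) x 165 (y) x 48 (z) mm, 0.16 kg. Origin at the centre of its underside. Lies on the jig's board between pusher plate and fence, its x along the jig's within 0.07 rad, with a gap to both.
- clear_tape: Loose roll of clear packing tape lying flat, 98 mm across, 36 mm high. Bystander.
- stapler: Loose red stapler, 128x34x42 mm. Bystander.
- calculator: Loose desk calculator, 118x76x14 mm. Bystander.

How it is judged (in metres and radians):
On the way, in this order (a step that is already met when the one before it is completed fails the run):
1. with the lever still open, the plate presses the carton against the fence with more than 6 N for 0.3 s (contact force between ram and carton above 6 N and value of joint lever below 0.5 rad), for 0.3 s.
2. the lever is over centre and fully home (value of joint lever above 1.38 rad), for 0.2 s.
At the end, for the whole second after the job is handed in: The lever is home (above 1.38 rad), the plate still presses on the carton with more than 1 N, and the carton lies flat and square with the jig within 0.035 rad (2 degrees), at rest (value of joint lever above 1.38 rad and contact force between ram and carton above 1 N and angle between the x axis of carton and the x axis of jig, either way round below 0.035 rad and angle between carton's own z axis and vertical below 0.035 rad and linear speed of carton below 0.01 m/s); the robot touches nothing.
It fails at once if the carton is crushed: the plate presses on it with more than 18 N (contact force between ram and carton above 18 N).
It fails at once if the robot loads the lever with more than 25 N (contact force between any of the fingers, the arm and lever above 25 N).
It fails at once if the tape roll, stapler or calculator is moved by more than 20 mm (distance of any of clear_tape, stapler, calculator from where it was at the start of the episode above 0.02 m).
It also fails if it takes over 58 s, if anything falls off the work surface, if the arm or the gripper's body presses on something with over 40 N, if the wrist force passes 120 N, or if a joint passes its speed limit or range.

ROBOT

A 6-joint arm with a two-finger parallel gripper is mounted at the origin on a cart in front of the work surface, level with it; the furniture and walls round the work are solid. World frame = base frame: x ahead of the robot, y to its left, z up, the work surface at z = 0. Lengths are in m, angles in degrees, forces in N, time in s.
With the tool pointing down it reaches from about 0.3 to 0.75 m from the base axis. Payload 8.5 kg.
Tool frame: the origin (TCP) lies midway between the tips of the shut fingers; the grasp point (between the pads) lies 19 mm behind it (env.hold_point_z is the distance from the TCP to the grasp point, in m); z points along the fingers, y is the line along which they close (so a half turn about z gives the same grasp; the last joint's range is limited). The gripper opens to 85 mm and grips with 20 to 120 N. Pads are 22 mm wide; open, the fingers measure 114 mm over their backs; the gripper's body (76 mm by 85 mm) begins 54 mm behind the grasp point. The pads swing forward as they close: fully open they stand 13 mm farther back than shut.
Start: joints at [-83.612, 21.807, 74.336, -0, 83.858, -12.336], TCP at [0.177, -0.521, 0.231] pointing down, gripper open.
Joint ranges: [-178.18, 178.18], [-50.72, 133.34], [12.68, 142.11], [-81.47, 261.47], [9.98, 163.14], [-165.26, 165.26]. Speed limits (degrees/s): [136.94, 136.94, 180, 180, 180, 180].

INTERFACE

Orientations are given as a 3x3 rotation matrix whose columns are the frame's x, y, z axes.
In Python, from rig import observe, get_image, camera_info, env gives the robot as it stands.
- The arm moves only by the tool drive_tool, never from a script. Its arguments are lists of equal length, an entry for each row: "offset": the shift along the tool's x, y, z in units of 40 mm (1.0 is 40 mm), a list of three; "turn": the turn, a rotation vector about the tool's x, y, z in units of 6 degrees (1.0 is 6 degrees), a list of three; "hand": the opening, from 0 (shut) to 1 (fully open). A call has exactly 10 rows; each row shifts and turns the commanded pose from where the row before left it, along the tool's axes as they then stand; what a row does not reach is not made up. A row lasts 1/8 s, in which the tool goes at most 62.5 mm and 10.7 degrees, less where a joint would pass 70% of its speed; a pose out of reach is approached as far as the arm can. A call is refused whole if a number of a shift passes 1 or a number of a turn 1, either way. A call with a gripper value outside its range is refused whole. The fingers move at their own pace and stop on an object; "newtons" is the grip in N (left out, the last holds). Time passes only in rows, so rows that do not move let the fingers close, or fill a call up. It gives the time, the measured TCP pose, the force, the opening and the grip force at its end, in the units of the state.
- observe(): the state, without advancing time (a new reading comes with each control period).
- get_image(name): name is "scene" or "top" or "wrist"; returns the picture (400x640x3 uint8, blue, green, red); there is no depth.
- camera_info(name): a dict with "fx", "fy", "cx", "cy" (pixels), "world_to_cam" (4x4, takes a point from world to camera coordinates). Camera axes: x right, y down, z forward; pixel columns grow to the right and rows downward; lengths in m; the calibration is good to about 2 mm. The wrist camera is an equidistant fisheye: a pixel r from the principal point sees the ray r / f radians off the axis. A picture is of the moment at which its call begins: read the wrist's pose just before it. camera_info takes no time and is no camera call; for the wrist camera it gives the pose at the moment of the call.
- env.close_job(): hands the job in; it is judged then, once.
The state is a dict: "time_s": time; "q": joint angles; "qvel": joint speeds; "joint_efforts": joint torques, N m; "position": TCP position; "tool_rot": TCP orientation; "ft_force": force on the tool from outside, world axes, zero at the start; "wrist_torque": the same for the moment, N m; "grip_width": finger opening in m; "gripper_force": force on a finger pad.
Only numpy, scipy, OpenCV 4.12 (cv2) and the standard library are available. Lean on these libraries where they do the work, as an engineer would, in place of code of your own. Each camera call takes 0.05 s, during which the arm holds its last target. There are 200 camera calls.

## Working session

There is one attempt and no reset: what is moved stays moved. The work goes in short steps, Python scripts to look and compute and a tool call to move; the robot and the scene stay as the last step left them, time stands still between calls to the robot, and variables do not carry over. Pictures are saved under pics/ and viewed, at most 10 in all, crops included, and the job is handed in when it is done.

Besides the shell and the picture viewer there is one more tool, called after "Call:" as name(argument=value, ...), one argument or row to a line, values as JSON. drive_tool: Moves the arm, as the interface text tells. Its arguments: {"type":"object","properties":{"offset":{"type":"array"},"turn":{"type":"array"},"hand":{"type":"array"},"newtons":{"type":"number"}},"required":["offset","turn","hand"]}

```bash
mkdir -p pics; python3 - <<'E'
from rig import *
import cv2,numpy as np
for n in("top","scene"):
    im=get_image(n);cv2.imwrite(f"pics/{n}0.png",im);c=camera_info(n);print(n,c["fx"],c["cx"],c["cy"]);print(np.round(c["world_to_cam"],4))
o=observe();print(o["time_s"],o["position"],np.round(o["tool_rot"],3),o["ft_force"],env.hold_point_z)
E
```

```text
top 410.1302888222306 322.0520603793989 195.65121522014348
[[ 2.2200e-02 -9.9970e-01  5.5000e-03 -1.2750e-01]
 [-9.7580e-01 -2.2900e-02 -2.1730e-01  5.6040e-01]
 [ 2.1740e-01 -5.0000e-04 -9.7610e-01  1.3157e+00]
 [ 0.0000e+00  0.0000e+00  0.0000e+00  1.0000e+00]]
scene 496.4093835782014 317.3625091134475 197.82135259728503
[[-0.7796 -0.626   0.0198  0.3457]
 [-0.2586  0.2929 -0.9205  0.2479]
 [ 0.5704 -0.7228 -0.3902  1.1613]
 [ 0.      0.      0.      1.    ]]
0.1 [ 0.17653056 -0.52063652  0.23078587] [[ 0.947  0.321 -0.   ]
 [ 0.321 -0.947  0.001]
 [ 0.    -0.001 -1.   ]] [0.68526895 0.19740947 0.27025252] 0.0187
```

View pics/top0.png

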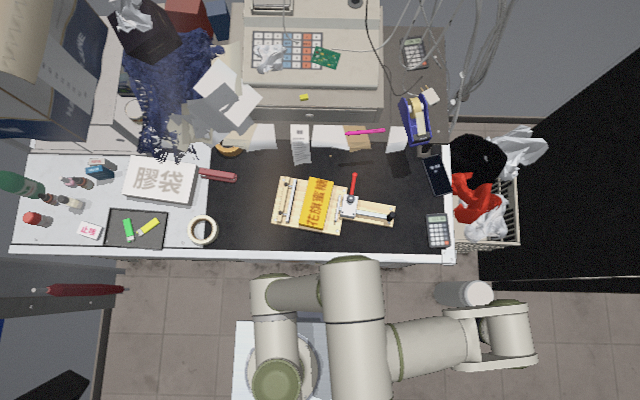

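View pics/scene0.png

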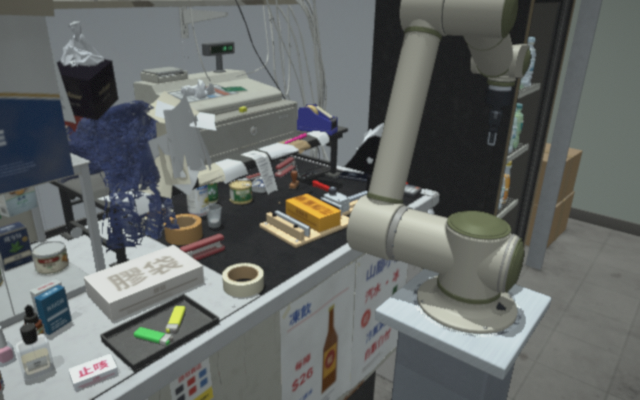

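The top picture shows the jig at about (270-400, 170-235): fence left, lever (351,185) pointing away from the robot, and grip at (391,216). I'll zoom in.

```bash
python3 - <<'E'
import cv2
im=cv2.imread("pics/top0.png")[165:240,265:405]
cv2.imwrite("pics/crop0.png",cv2.resize(im,None,fx=5.5,fy=5.5,interpolation=cv2.INTER_CUBIC))
E
```

```text
(no output)
```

View pics/crop0.png

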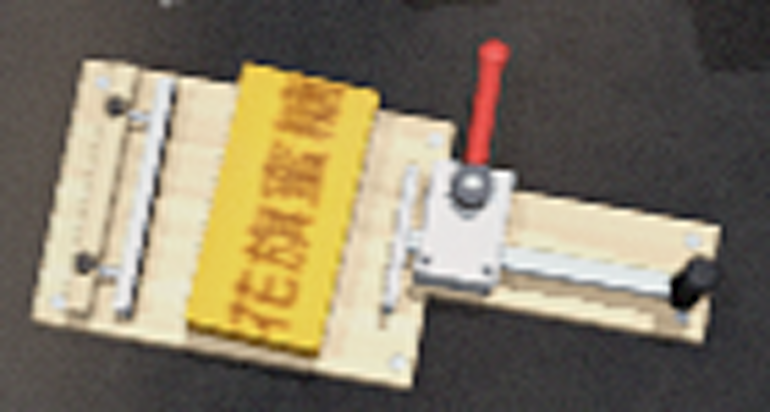

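```bash
cat > h.py <<'E'
import numpy as np
from rig import *
from scipy.optimize import least_squares
def uv(p,c):
    q=(c["world_to_cam"]@np.r_[p,1])[:3];return np.array([c["fx"]*q[0]/q[2]+c["cx"],c["fy"]*q[1]/q[2]+c["cy"]])
def ray(u,z,c):
    W=np.array(c["world_to_cam"]);d=W[:3,:3].T@np.array([(u[0]-c["cx"])/c["fx"],(u[1]-c["cy"])/c["fy"],1]);o=-W[:3,:3].T@W[:3,3]
    return o+d*(z-o[2])/d[2]
def J(t,p):
    return np.array([t[0]+np.cos(t[2])*p[0]-np.sin(t[2])*p[1],t[1]+np.sin(t[2])*p[0]+np.cos(t[2])*p[1],p[2]])
def inv(t,w):
    d=w[:2]-t[:2];c,s=np.cos(t[2]),np.sin(t[2]);return np.array([c*d[0]+s*d[1],-s*d[0]+c*d[1]])
E
python3 - <<'E'
from h import *
c=camera_info("top")
f=lambda a:(np.array(a)+.5)/5.5-.5+[265,165]
P=np.array([[180,-86,12],[180,86,12],[-60,-86,12],[-60,86,12],[-235,-50,12],[-235,26,12]])/1000
I=f([[85,60],[35,318],[455,122],[410,383],[718,227],[704,338]])
r=least_squares(lambda t:np.ravel([uv(J(t,p),c)-i for p,i in zip(P,I)]),[.45,-.1,1.57])
t=r.x;print(t,np.degrees(t[2]),np.round(r.fun,2));np.save("jig.npy",t)
for n,p,z in[("pin",(472,183),.08),("knob",(494,50),.069),("grip",(702,268),.098),("c1",(245,62),.06),("c2",(380,92),.06),("c3",(320,347),.06),("c4",(190,325),.06),("plateT",(412,168),.052),("plateB",(388,310),.052),("padT",(163,80),.04),("padB",(122,312),.04)]:
    w=ray(f(p),z,c);print(n,np.round(w,4),np.round(inv(t,w)*1000,1))
E
```

```text
[ 0.53291128 -0.13038547  1.41859696] 81.27961844361664 [ 0.09 -0.47 -0.62  0.26  0.07 -0.16  0.18  0.59  0.37 -0.77 -0.08  0.46]
pin [ 0.5539 -0.2087  0.08  ] [-74.3 -32.6]
knob [ 0.6403 -0.2225  0.069 ] [ -74.7 -120.1]
grip [ 0.5018 -0.3434  0.098 ] [-215.2   -1.6]
c1 [ 0.6315 -0.0693  0.06  ] [ 75.4 -88.2]
c2 [ 0.6143 -0.153   0.06  ] [-10.  -83.9]
c3 [ 0.4552 -0.1195  0.06  ] [-1.  78.5]
c4 [ 0.4667 -0.0409  0.06  ] [78.4 79. ]
plateT [ 0.5686 -0.1737  0.052 ] [-37.4 -41.8]
plateB [ 0.4799 -0.1603  0.052 ] [-37.6  47.9]
padT [ 0.6241 -0.0176  0.04  ] [125.3 -73. ]
padB [0.4768 0.002  0.04  ] [122.4  75.5]
```

The jig is at (0.533, -0.130) with yaw 81.3°. The grip is at about (0.502, -0.343), and the pin at jig (-74.5, -32.6). I'll turn the tool so its x axis lines up with jig x, then travel above the grip.

Call:
drive_tool(
  offset=[
    [0,0,0],
    [0,0,0],
    [0,0,0],
    [0,0,0],
    [0,0,0],
    [0,0,0],
    [0,0,0],
    [0,0,0],
    [0,0,0],
    [0,0,0],
  ],
  turn=[
    [0,0,-1],
    [0,0,-1],
    [0,0,-1],
    [0,0,-1],
    [0,0,-1],
    [0,0,-1],
    [0,0,-1],
    [0,0,-1],
    [0,0,-1],
    [0,0,-1],
  ],
  hand=[1,1,1,1,1,1,1,1,1,1],
)

```text
time_s: 1.35
position: [0.1765, -0.5207, 0.231]
tool_rot: [[0.192, 0.981, -0.0], [0.981, -0.192, 0.001], [0.001, -0.0, -1.0]]
ft_force: [0.6, -0.0, 0.7]
grip_width: 0.0853
gripper_force: 0.0
```

```bash
cat > go.py <<'E'
from h import *
import sys
from scipy.spatial.transform import Rotation as Ro
# usage: go.py jigx jigy z(TCP) [yaw deg of tool x rel. jig x]
def state():
    t=np.load("jig.npy");o=observe();R=np.array(o["tool_rot"]);p=np.array(o["position"])
    a=[np.cos(t[2]),np.sin(t[2]),0];b=[-a[1],a[0],0];f=np.array(o["ft_force"])
    print("t",round(o["time_s"],2),"jig xy",np.round(inv(t,p)*1e3,1),"z",round(p[2]*1e3,1),"F jig",np.round([f@a,f@b,f[2]],1),"w",round(o["grip_width"]*1e3,1),"gf",o["gripper_force"],"q6",round(o["q"][5],1))
    return t,R,p
if __name__=="__main__":
    t,R,p=state()
    if len(sys.argv)>3:
        g=[float(v) for v in sys.argv[1:]]
        y=t[2]+np.radians(g[4-1]) if len(g)>3 else t[2]
        w=J(t,np.array(g[:3])/1e3)
        T=np.array([[np.cos(y),np.sin(y),0],[np.sin(y),-np.cos(y),0],[0,0,-1]])
        print("shift units now-tool",np.round(R.T@(w-p)/.04,3),"target-tool",np.round(T.T@(w-p)/.04,3),"turn units",np.round(np.degrees(Ro.from_matrix(R.T@T).as_rotvec())/6,3))
E
python3 go.py -215 -1.5 200
```

```text
t 1.35 jig xy [-439.8  293.1] z 231.0 F jig [ 0.1 -0.6  0.7] w 85.3 gf 0.0 q6 -72.5
shift units now-tool [5.918 7.127 0.777] target-tool [5.621 7.365 0.774] turn units [-0.002 -0.008 -0.393]
```

Call:
drive_tool(
  offset=[
    [0,0,0],
    [0.62,0.82,0],
    [0.62,0.82,0],
    [0.62,0.82,0],
    [0.62,0.82,0],
    [0.62,0.82,0],
    [0.62,0.82,0.1],
    [0.62,0.82,0.2],
    [0.62,0.82,0.2],
    [0.62,0.82,0.2],
  ],
  turn=[
    [0,0,-0.39],
    [0,0,0],
    [0,0,0],
    [0,0,0],
    [0,0,0],
    [0,0,0],
    [0,0,0],
    [0,0,0],
    [0,0,0],
    [0,0,0],
  ],
  hand=[1,1,1,1,1,1,1,1,1,1],
)

```text
time_s: 2.6
position: [0.5039, -0.3453, 0.2027]
tool_rot: [[0.155, 0.988, -0.001], [0.988, -0.155, 0.001], [0.0, -0.001, -1.0]]
ft_force: [-0.4, -0.6, -0.2]
grip_width: 0.0853
gripper_force: 0.0
```

```bash
python3 go.py -215 -1.5 56; python3 -c "
from h import *
import cv2;cv2.imwrite('pics/w1.png',get_image('wrist'));c=camera_info('wrist');print(c['fx'],c['cx'],c['cy'],np.round(c['world_to_cam'],4).tolist())"
```

```text
t 2.6 jig xy [-216.9   -3.9] z 202.7 F jig [-0.6  0.3 -0.2] w 85.3 gf 0.0 q6 -36.6
shift units now-tool [ 0.045 -0.057  3.666] target-tool [ 0.047 -0.06   3.666] turn units [-0.007 -0.005 -0.035]
309.70691628693146 321.6686793796296 199.81035614873585 [[0.9883, -0.1525, -0.0019, -0.5517], [-0.1442, -0.9387, 0.3132, -0.2789], [-0.0495, -0.3093, -0.9497, 0.2723], [0.0, 0.0, 0.0, 1.0]]
```

View pics/w1.png

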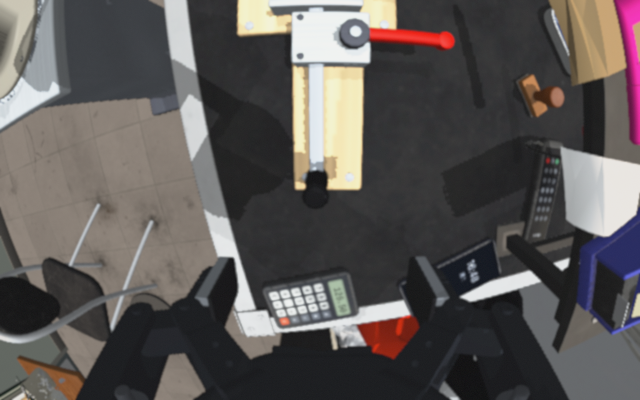

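The wrist view shows the grip top at (316,190), knob (447,41) and pin (355,33). The calculator is at (310,298), below the gripper's rear. I'll check these rays.

```bash
cat >> h.py <<'E'
def fray(u,z,c):
    W=np.array(c["world_to_cam"]);d=np.array([(u[0]-c["cx"])/c["fx"],(u[1]-c["cy"])/c["fy"]]);r=np.hypot(*d)
    v=W[:3,:3].T@np.r_[d/r*np.sin(r),np.cos(r)];o=-W[:3,:3].T@W[:3,3];return o+v*(z-o[2])/v[2]
E
python3 - <<'E'
from h import *
t=np.load("jig.npy");c=camera_info("wrist")
for n,u,z in[("grip",(316,187),.098),("pin",(354,33),.08),("knob",(447,41),.069),("boardR",(361,189),.012),("boardL",(294,189),.012),("calc",(353,275),.014)]:
    print(n,np.round(inv(t,fray(u,z,c))*1000,1))
E
```

```text
grip [-202.2   -0.4]
pin [-72.2 -32.3]
knob [ -69.7 -120.1]
boardR [-228.9  -49.2]
boardL [-228.9   26.1]
calc [-340.4  -44.1]
```

Call:
drive_tool(
  offset=[
    [0.1,-0.06,0.5],
    [0,0,0.5],
    [0,0,0.5],
    [0,0,0.5],
    [0,0,0.5],
    [0,0,0.5],
    [0,0,0.4],
    [0,0,0.27],
    [0,0,0],
    [0,0,0],
  ],
  turn=[
    [0,0,-0.04],
    [0,0,0],
    [0,0,0],
    [0,0,0],
    [0,0,0],
    [0,0,0],
    [0,0,0],
    [0,0,0],
    [0,0,0],
    [0,0,0],
  ],
  hand=[1,1,1,1,1,1,1,1,1,1],
)

```text
time_s: 3.9
position: [0.5013, -0.3422, 0.0571]
tool_rot: [[0.151, 0.988, 0.001], [0.988, -0.151, -0.001], [-0.001, 0.001, -1.0]]
ft_force: [-0.5, -0.3, -0.5]
grip_width: 0.0855
gripper_force: 0.0
```

Call:
drive_tool(
  offset=[
    [0,0,0],
    [0,0,0],
    [0,0,0],
    [0,0,0],
    [0,0,0],
    [0,0,0],
    [0,0,0],
    [0,0,0],
    [0,0,0],
    [0,0,0],
  ],
  turn=[
    [0,0,0],
    [0,0,0],
    [0,0,0],
    [0,0,0],
    [0,0,0],
    [0,0,0],
    [0,0,0],
    [0,0,0],
    [0,0,0],
    [0,0,0],
  ],
  hand=[0.6,0.4,0.2,0.1,0.1,0.1,0.1,0.1,0.1,0.1],
  newtons=60,
)

```text
time_s: 5.15
position: [0.4987, -0.3415, 0.0569]
tool_rot: [[0.151, 0.989, -0.005], [0.989, -0.151, 0.002], [0.001, -0.006, -1.0]]
ft_force: [-13.7, 1.7, 8.6]
grip_width: 0.0199
gripper_force: 58.6
```

```bash
python3 go.py
```

```text
t 5.15 jig xy [-213.9    1.8] z 56.9 F jig [-0.4 13.8  8.6] w 19.9 gf 58.55331301689148 q6 -36.8
```

Call:
drive_tool(
  offset=[
    [0,-0.07,0],
    [0.1,0,0],
    [0.1,0,0],
    [0.1,0,0],
    [0.1,0,0],
    [0.1,0,0],
    [0.1,0,0],
    [0.1,0,0],
    [0.1,0,0],
    [0,0,0],
  ],
  turn=[
    [0,0,0],
    [0,0,0],
    [0,0,0],
    [0,0,0],
    [0,0,0],
    [0,0,0],
    [0,0,0],
    [0,0,0],
    [0,0,0],
    [0,0,0],
  ],
  hand=[0.1,0.1,0.1,0.1,0.1,0.1,0.1,0.1,0.1,0.1],
)

```text
time_s: 6.4
position: [0.5036, -0.3095, 0.0569]
tool_rot: [[0.151, 0.989, 0.001], [0.989, -0.151, -0.0], [-0.0, 0.001, -1.0]]
ft_force: [1.9, -3.5, 6.8]
grip_width: 0.0197
gripper_force: 59.1
```

```bash
python3 go.py
```

```text
t 6.4 jig xy [-181.5    1.8] z 56.9 F jig [-3.1 -2.4  6.8] w 19.7 gf 59.13636267185211 q6 -34.4
```

Call:
drive_tool(
  offset=[
    [0.04,0,0],
    [0.04,0,0],
    [0.04,0,0],
    [0.04,0,0],
    [0.04,0,0],
    [0.04,0,0],
    [0.04,0,0],
    [0.04,0,0],
    [0.04,0,0],
    [0,0,0],
  ],
  turn=[
    [0,0,0],
    [0,0,0],
    [0,0,0],
    [0,0,0],
    [0,0,0],
    [0,0,0],
    [0,0,0],
    [0,0,0],
    [0,0,0],
    [0,0,0],
  ],
  hand=[0.1,0.1,0.1,0.1,0.1,0.1,0.1,0.1,0.1,0.1],
)

```text
time_s: 7.65
position: [0.5058, -0.2957, 0.0569]
tool_rot: [[0.151, 0.989, 0.001], [0.989, -0.151, -0.001], [-0.001, 0.001, -1.0]]
ft_force: [1.3, -3.9, 5.1]
grip_width: 0.0199
gripper_force: 59.1
```

```bash
python3 go.py; python3 -c "
from h import *
import cv2
im=get_image('top')[165:240,265:405]
cv2.imwrite('pics/crop1.png',cv2.resize(im,None,fx=5.5,fy=5.5,interpolation=cv2.INTER_CUBIC))"
```

```text
t 7.65 jig xy [-167.5    1.8] z 56.9 F jig [-3.7 -1.9  5.1] w 19.9 gf 59.147295355796814 q6 -33.2
```

View pics/crop1.png

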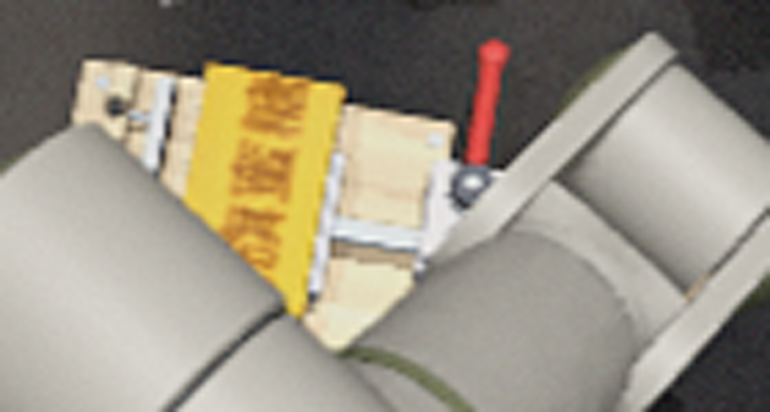

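The carton front edge is at about (205,65-190) and the pad at (160,80-165), which leaves a gap of about 20 mm. The carton is already square against the plate. I'll continue slowly.

Call:
drive_tool(
  offset=[
    [0.03,0,0],
    [0.03,0,0],
    [0.03,0,0],
    [0.03,0,0],
    [0.03,0,0],
    [0.03,0,0],
    [0.03,0,0],
    [0.03,0,0],
    [0.03,0,0],
    [0,0,0],
  ],
  turn=[
    [0,0,0],
    [0,0,0],
    [0,0,0],
    [0,0,0],
    [0,0,0],
    [0,0,0],
    [0,0,0],
    [0,0,0],
    [0,0,0],
    [0,0,0],
  ],
  hand=[0.1,0.1,0.1,0.1,0.1,0.1,0.1,0.1,0.1,0.1],
)

```text
time_s: 8.95
position: [0.5074, -0.2851, 0.0569]
tool_rot: [[0.151, 0.989, 0.001], [0.989, -0.151, -0.001], [-0.001, 0.001, -1.0]]
ft_force: [2.2, -4.4, 5.0]
grip_width: 0.0194
gripper_force: 59.2
```

```bash
python3 go.py
```

```text
t 8.95 jig xy [-156.8    1.7] z 56.9 F jig [-4.  -2.8  5. ] w 19.4 gf 59.16916251182556 q6 -32.3
```

Call:
drive_tool(
  offset=[
    [0.02,0,0],
    [0.02,0,0],
    [0.02,0,0],
    [0.02,0,0],
    [0.02,0,0],
    [0.02,0,0],
    [0.02,0,0],
    [0,0,0],
    [0,0,0],
    [0,0,0],
  ],
  turn=[
    [0,0,0],
    [0,0,0],
    [0,0,0],
    [0,0,0],
    [0,0,0],
    [0,0,0],
    [0,0,0],
    [0,0,0],
    [0,0,0],
    [0,0,0],
  ],
  hand=[0.1,0.1,0.1,0.1,0.1,0.1,0.1,0.1,0.1,0.1],
)

```text
time_s: 10.2
position: [0.5083, -0.2796, 0.0569]
tool_rot: [[0.151, 0.989, 0.001], [0.989, -0.151, -0.001], [-0.001, 0.001, -1.0]]
ft_force: [1.8, -4.5, 5.0]
grip_width: 0.0195
gripper_force: 59.2
```

```bash
python3 go.py
```

```text
t 10.2 jig xy [-151.2    1.7] z 56.9 F jig [-4.2 -2.4  5. ] w 19.5 gf 59.19022858142853 q6 -31.8
```

Call:
drive_tool(
  offset=[
    [0.02,0,0],
    [0.02,0,0],
    [0.02,0,0],
    [0.02,0,0],
    [0.02,0,0],
    [0.02,0,0],
    [0,0,0],
    [0,0,0],
    [0,0,0],
    [0,0,0],
  ],
  turn=[
    [0,0,0],
    [0,0,0],
    [0,0,0],
    [0,0,0],
    [0,0,0],
    [0,0,0],
    [0,0,0],
    [0,0,0],
    [0,0,0],
    [0,0,0],
  ],
  hand=[0.1,0.1,0.1,0.1,0.1,0.1,0.1,0.1,0.1,0.1],
)

```text
time_s: 11.45
position: [0.5089, -0.2753, 0.0569]
tool_rot: [[0.151, 0.989, 0.001], [0.989, -0.151, -0.002], [-0.002, 0.001, -1.0]]
ft_force: [2.4, -7.1, 4.0]
grip_width: 0.0199
gripper_force: 59.2
```

```bash
python3 go.py
```

```text
t 11.45 jig xy [-146.9    1.7] z 56.9 F jig [-6.7 -3.5  4. ] w 19.9 gf 59.16164517402649 q6 -31.4
```

Contact with the pad. I'll press further in small steps.

Call:
drive_tool(
  offset=[
    [0.02,0,0],
    [0.02,0,0],
    [0.02,0,0],
    [0.02,0,0],
    [0,0,0],
    [0,0,0],
    [0,0,0],
    [0,0,0],
    [0,0,0],
    [0,0,0],
  ],
  turn=[
    [0,0,0],
    [0,0,0],
    [0,0,0],
    [0,0,0],
    [0,0,0],
    [0,0,0],
    [0,0,0],
    [0,0,0],
    [0,0,0],
    [0,0,0],
  ],
  hand=[0.1,0.1,0.1,0.1,0.1,0.1,0.1,0.1,0.1,0.1],
)

```text
time_s: 12.7
position: [0.5093, -0.2731, 0.057]
tool_rot: [[0.151, 0.989, 0.001], [0.988, -0.151, -0.003], [-0.003, 0.002, -1.0]]
ft_force: [-0.1, -12.1, 3.9]
grip_width: 0.0195
gripper_force: 59.1
```

```bash
python3 go.py
```

```text
t 12.7 jig xy [-144.7    1.7] z 57.0 F jig [-12.   -1.7   3.9] w 19.5 gf 59.113115072250366 q6 -31.1
```

Call:
drive_tool(
  offset=[
    [0.02,0,0],
    [0.01,0,0],
    [0,0,0],
    [0,0,0],
    [0,0,0],
    [0,0,0],
    [0,0,0],
    [0,0,0],
    [0,0,0],
    [0,0,0],
  ],
  turn=[
    [0,0,0],
    [0,0,0],
    [0,0,0],
    [0,0,0],
    [0,0,0],
    [0,0,0],
    [0,0,0],
    [0,0,0],
    [0,0,0],
    [0,0,0],
  ],
  hand=[0.1,0.1,0.1,0.1,0.1,0.1,0.1,0.1,0.1,0.1],
)

```text
time_s: 13.95
position: [0.5094, -0.2724, 0.0569]
tool_rot: [[0.151, 0.988, 0.001], [0.988, -0.151, -0.004], [-0.004, 0.002, -1.0]]
ft_force: [-0.5, -13.0, 3.3]
grip_width: 0.0198
gripper_force: 59.1
```

```bash
python3 go.py
```

```text
t 13.95 jig xy [-143.9    1.7] z 56.9 F jig [-12.9  -1.5   3.3] w 19.8 gf 59.085347056388855 q6 -31.0
```

Call:
drive_tool(
  offset=[
    [0,0,0],
    [0,0,0],
    [0,0,0],
    [0,0,0],
    [0,0,0],
    [0,0,0],
    [0,0,-0.3],
    [0,0,-0.5],
    [0,0,-0.6],
    [0,0,-0.6],
  ],
  turn=[
    [0,0,0],
    [0,0,0],
    [0,0,0],
    [0,0,0],
    [0,0,0],
    [0,0,0],
    [0,0,0],
    [0,0,0],
    [0,0,0],
    [0,0,0],
  ],
  hand=[0.2,0.4,0.7,1,1,1,1,1,1,1],
)

```text
time_s: 15.2
position: [0.5092, -0.2704, 0.1382]
tool_rot: [[0.151, 0.988, 0.001], [0.988, -0.151, -0.0], [-0.0, 0.001, -1.0]]
ft_force: [0.7, -0.9, 0.4]
grip_width: 0.0852
gripper_force: 0.0
```

```bash
python3 go.py -45 -98 48
```

```text
t 15.2 jig xy [-141.9    2.2] z 138.2 F jig [-0.8 -0.8  0.4] w 85.2 gf 0.0 q6 -31.0
shift units now-tool [2.423 2.504 2.256] target-tool [2.423 2.505 2.255] turn units [0.007 0.004 0.004]
```

Call:
drive_tool(
  offset=[
    [0.4,0.4,0],
    [0.4,0.4,0],
    [0.4,0.4,0],
    [0.4,0.4,0],
    [0.4,0.4,0],
    [0.4,0.5,0],
    [0,0,0],
    [0,0,0],
    [0,0,0],
    [0,0,0],
  ],
  turn=[
    [0,0,0],
    [0,0,0],
    [0,0,0],
    [0,0,0],
    [0,0,0],
    [0,0,0],
    [0,0,0],
    [0,0,0],
    [0,0,0],
    [0,0,0],
  ],
  hand=[0.8,0.6,0.4,0.2,0,0,0,0,0,0],
)

```text
time_s: 16.45
position: [0.6223, -0.1909, 0.1367]
tool_rot: [[0.152, 0.988, 0.0], [0.988, -0.152, -0.0], [-0.0, 0.0, -1.0]]
ft_force: [-0.6, 0.1, 0.0]
grip_width: -0.0002
gripper_force: 0.0
```

```bash
python3 go.py -45 -98 48;python3 -c "
from h import *
import cv2;cv2.imwrite('pics/w2.png',get_image('wrist'))"
```

```text
t 16.45 jig xy [-46.3 -97.5] z 136.7 F jig [-0.   0.6  0. ] w -0.2 gf 0.0 q6 -18.7
shift units now-tool [0.033 0.013 2.217] target-tool [0.032 0.013 2.217] turn units [ 0.     0.    -0.003]
```

View pics/w2.png

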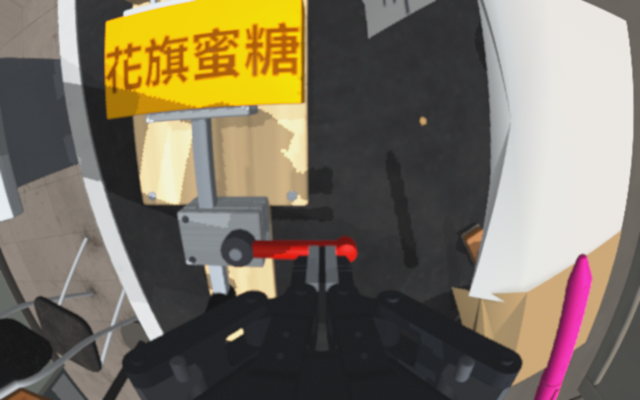

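The wrist view shows the carton square, with the lever at rows 240-260 and the shut fingertips at (322,248) over it. I'll check the rays.

```bash
python3 - <<'E'
from h import *
t=np.load("jig.npy");c=camera_info("wrist")
for n,u,z in[("lever edge near",(290,240),.077),("lever far edge",(285,257),.077),("knob",(346,249),.072),("tipL",(310,248),.1367),("tipR",(334,248),.1367),("boardcorner",(305,205),.012),("carton back edge L",(110,118),.06),("R",(303,102),.06),("platefaceL",(147,121),.052),("R",(256,108),.052)]:
    print(n,np.round(inv(t,fray(u,z,c))*1000,1))
E
```

```text
lever edge near [-62.6 -73.2]
lever far edge [-76.9 -68.8]
knob [ -72.6 -114.7]
tipL [-38.2 -90.3]
tipR [ -38.2 -102.8]
boardcorner [-58.4 -80.9]
carton back edge L [34.2 79.5]
R [ 34.7 -83.3]
platefaceL [27.6 45.9]
R [ 31.2 -47.9]
```

Call:
drive_tool(
  offset=[
    [0.1,0,0.2],
    [0,0,0.3],
    [0,0,0.3],
    [0,0,0.3],
    [0,0,0.3],
    [0,0,0.3],
    [0,0,0.3],
    [0,0,0.2],
    [0,0,0],
    [0,0,0],
  ],
  turn=[
    [0,0,0],
    [0,0,0],
    [0,0,0],
    [0,0,0],
    [0,0,0],
    [0,0,0],
    [0,0,0],
    [0,0,0],
    [0,0,0],
    [0,0,0],
  ],
  hand=[0,0,0,0,0,0,0,0,0,0],
)

```text
time_s: 17.75
position: [0.6234, -0.1867, 0.0489]
tool_rot: [[0.151, 0.989, 0.001], [0.989, -0.151, -0.0], [-0.0, 0.001, -1.0]]
ft_force: [0.3, -0.1, 0.7]
grip_width: -0.0002
gripper_force: 0.0
```

Call:
drive_tool(
  offset=[
    [-0.04,0,0],
    [-0.04,0,0],
    [-0.04,0,0],
    [-0.04,0,0],
    [-0.04,0,0],
    [-0.04,0,0],
    [0,0,0],
    [0,0,0],
    [0,0,0],
    [0,0,0],
  ],
  turn=[
    [0,0,0],
    [0,0,0],
    [0,0,0],
    [0,0,0],
    [0,0,0],
    [0,0,0],
    [0,0,0],
    [0,0,0],
    [0,0,0],
    [0,0,0],
  ],
  hand=[0,0,0,0,0,0,0,0,0,0],
)

```text
time_s: 19.0
position: [0.6217, -0.196, 0.0485]
tool_rot: [[0.151, 0.989, 0.0], [0.989, -0.151, 0.0], [0.0, 0.0, -1.0]]
ft_force: [-0.0, -0.1, -0.2]
grip_width: -0.0
gripper_force: 0.0
```

```bash
python3 go.py
```

```text
t 19.0 jig xy [-51.4 -97.8] z 48.5 F jig [-0.1 -0.  -0.2] w -0.0 gf 0.0 q6 -19.2
```

Call:
drive_tool(
  offset=[
    [-0.03,0,0],
    [-0.03,0,0],
    [-0.03,0,0],
    [-0.03,0,0],
    [-0.086,0.026,0],
    [-0.086,0.026,0],
    [-0.086,0.026,0],
    [-0.086,0.026,0],
    [0,0,0],
    [0,0,0],
  ],
  turn=[
    [0,0,0],
    [0,0,0],
    [0,0,0],
    [0,0,0],
    [0,0,0.5],
    [0,0,0.5],
    [0,0,0.5],
    [0,0,0.5],
    [0,0,0],
    [0,0,0],
  ],
  hand=[0,0,0,0,0,0,0,0,0,0],
)

```text
time_s: 20.25
position: [0.6217, -0.2147, 0.0484]
tool_rot: [[0.352, 0.936, -0.001], [0.936, -0.352, 0.001], [0.0, -0.001, -1.0]]
ft_force: [-0.4, 3.0, -0.3]
grip_width: 0.0
gripper_force: 1.2
```

```bash
python3 go.py
```

```text
t 20.25 jig xy [ -69.9 -100.6] z 48.4 F jig [ 2.9  0.9 -0.3] w 0.0 gf 1.2454009428620338 q6 -8.7
```

Call:
drive_tool(
  offset=[
    [-0.087,0.021,0],
    [-0.087,0.021,0],
    [-0.087,0.021,0],
    [-0.087,0.021,0],
    [-0.087,0.021,0],
    [-0.087,0.021,0],
    [-0.087,0.021,0],
    [-0.087,0.021,0],
    [-0.087,0.021,0],
    [-0.087,0.021,0],
  ],
  turn=[
    [0,0,0.5],
    [0,0,0.5],
    [0,0,0.5],
    [0,0,0.5],
    [0,0,0.5],
    [0,0,0.5],
    [0,0,0.5],
    [0,0,0.5],
    [0,0,0.5],
    [0,0,0.5],
  ],
  hand=[0,0,0,0,0,0,0,0,0,0],
)

```text
time_s: 21.5
position: [0.6111, -0.2471, 0.0484]
tool_rot: [[0.774, 0.633, 0.004], [0.633, -0.774, 0.001], [0.004, 0.001, -1.0]]
ft_force: [8.8, 6.7, -4.0]
grip_width: 0.0003
gripper_force: 5.5
```

```bash
python3 go.py
```

```text
t 21.5 jig xy [-103.5  -94.9] z 48.4 F jig [ 7.9 -7.6 -4. ] w 0.3 gf 5.535816190531477 q6 18.3
```

Call:
drive_tool(
  offset=[
    [-0.087,0.021,0],
    [-0.087,0.021,0],
    [-0.087,0.021,0],
    [-0.087,0.021,0],
    [-0.087,0.021,0],
    [-0.087,0.021,0],
    [-0.087,0.021,0],
    [-0.087,0.021,0],
    [-0.087,0.021,0],
    [-0.087,0.021,0],
  ],
  turn=[
    [0,0,0.5],
    [0,0,0.5],
    [0,0,0.5],
    [0,0,0.5],
    [0,0,0.5],
    [0,0,0.5],
    [0,0,0.5],
    [0,0,0.5],
    [0,0,0.5],
    [0,0,0.5],
  ],
  hand=[0,0,0,0,0,0,0,0,0,0],
)

```text
time_s: 22.75
position: [0.5824, -0.2712, 0.0486]
tool_rot: [[0.987, 0.161, 0.001], [0.161, -0.987, -0.001], [0.001, 0.001, -1.0]]
ft_force: [1.3, 0.6, -1.0]
grip_width: 0.0002
gripper_force: 0.4
```

```bash
python3 go.py
```

```text
t 22.75 jig xy [-131.6  -70.3] z 48.6 F jig [ 0.8 -1.2 -1. ] w 0.2 gf 0.40859537199139595 q6 45.3
```

Call:
drive_tool(
  offset=[
    [-0.087,0.021,0],
    [-0.087,0.021,0],
    [0,0,0],
    [0,0,0],
    [0.3,0,0],
    [0.5,0,0],
    [0,0,-0.5],
    [0,0,-0.9],
    [0,0,-0.9],
    [0,0,-0.9],
  ],
  turn=[
    [0,0,0.5],
    [0,0,0.5],
    [0,0,0],
    [0,0,0],
    [0,0,0],
    [0,0,0],
    [0,0,0],
    [0,0,0],
    [0,0,0],
    [0,0,0],
  ],
  hand=[0,0,0,0,0,0,0,0,0,0],
)

```text
time_s: 24.0
position: [0.6081, -0.2712, 0.1778]
tool_rot: [[0.998, 0.059, 0.0], [0.059, -0.998, -0.0], [0.0, 0.0, -1.0]]
ft_force: [0.4, -0.4, -0.5]
grip_width: -0.0003
gripper_force: 0.0
```

```bash
python3 go.py;python3 -c "
from h import *
import cv2;cv2.imwrite('pics/w3.png',get_image('wrist'))
im=get_image('top')[165:240,265:405]
cv2.imwrite('pics/crop3.png',cv2.resize(im,None,fx=5.5,fy=5.5,interpolation=cv2.INTER_CUBIC))"
```

```text
t 24.0 jig xy [-127.8  -95.6] z 177.8 F jig [-0.3 -0.4 -0.5] w -0.3 gf 0.0 q6 52.4
```

View pics/w3.png

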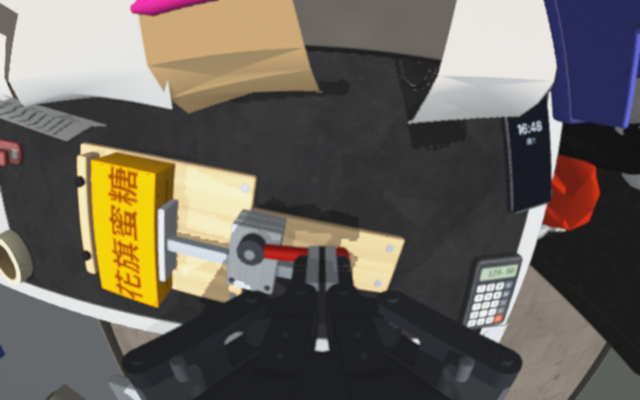

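View pics/crop3.png

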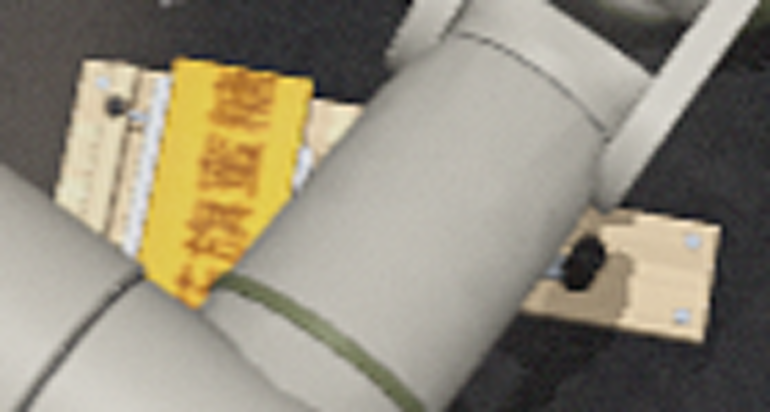

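The wrist view shows the lever from pin (250,250) to knob (345,256), alongside the rod. The carton sits between plate and pad. I'll compute the lever angle from the pixels.

```bash
python3 - <<'E'
from h import *
t=np.load("jig.npy");c=camera_info("wrist");i=lambda u,z:inv(t,fray(u,z,c))*1e3
a,k=i((250,246),.082),i((344,254),.072);d=k-a;print(a,k,"angle",np.arctan2(-d[0],-d[1]))
a,k=i((175,200),.052),i((165,292),.052);print("plate back edge",a,k)
a,k=i((173,168),.06),i((157,306),.06);print("carton back",a,k,"yaw",np.arctan2(*(k-a)))
E
```

```text
[-74.42808207 -41.40871627] [-159.76013083  -46.55472468] angle 1.5105635798847363
plate back edge [ 13.60718254 -56.76669276] [26.56550865 62.5101903 ]
carton back [ 14.37317023 -91.75572762] [35.13325048 81.36416724] yaw 0.11934745550254229
```

The lever reads about 1.5 rad, so it is at its stop. The carton is parallel to the plate within about 0.01 rad, and the arm is clear. I'll hand in.

```bash
python3 -c "
from rig import *
print(env.close_job())"
```

```text
the job is handed in; nothing more can be done
None
```

I pressed the carton against the fence with about 9 N, swung the cam lever home (it read about 1.5 rad in the camera) with about 11 N measured on it, backed the arm clear and handed the job in; no verdict came back, and I did not measure the force after letting go.

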